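# Lay a copper tube in the vee blocks and lock the toggle clamp on its end

## Robot

A 6-joint arm with a two-finger parallel gripper is mounted at the origin on the work surface; the furniture and walls round the work are solid. World frame = base frame: x ahead of the robot, y to its left, z up, the work surface at z = 0. Lengths are in m, angles in rad, forces in N, time in s.
With the tool pointing down it reaches from about 0.375 to 0.9 m from the base axis. Payload 3.1 kg.
Tool frame: the origin (TCP) lies between the finger pads; the fingertips stand 17 mm ahead of it and the grasp point (between the pads) lies 2 mm behind it (robot.nose_length is the distance from the TCP to the fingertips, in m); z points along the fingers, y is the line along which they close (so a half turn about z gives the same grasp; the last joint's range is limited). The gripper opens to 87 mm and grips with 3 to 60 N. Pads are 19 mm wide; open, the fingers measure 117 mm over their backs; the gripper's body (75 mm by 190 mm) begins 51 mm behind the grasp point.
Start: joints at [0.926, 0.527, 1.433, -0, 1.181, -0.178], TCP at [0.281, 0.558, 0.24] pointing down, gripper open.
Joint ranges: [-3.08, 3.08], [-0.75, 2.2], [0.22, 2.44], [-1.43, 4.57], [0, 2.65], [-2.85, 2.85]. Speed limits (rad/s): [2.79, 2.79, 3.14, 3.14, 3.14, 3.14].

## Interface

Orientations are given as a unit quaternion [x, y, z, w].
In Python, from rig import robot, cams gives the robot as it stands.
- The arm moves only by the shell command python3 -m pendant 'ROWS' [FORCE]. ROWS is JSON, a list of rows, each an object with "jaw": the opening, from 0 (shut) to 1 (fully open); "linear": the shift along the tool's x, y, z in cm, a list of three; "twist": the turn about the tool's z in degrees. A call has 1 to 12 rows; each row shifts and turns the commanded pose from where the row before left it, along the tool's axes as they then stand; what a row does not reach is not made up. A row lasts 1/12 s, in which the tool goes at most 41.7 mm and 7.16 degrees, less where a joint would pass 70% of its speed; a pose out of reach is approached as far as the arm can. A call is refused whole if a number of a shift passes 4.17 or a number of a turn 7.16, either way. A call with a gripper value outside its range is refused whole. The fingers move at their own pace and stop on an object; FORCE is the grip in N (left out, the last holds). Time passes only in rows, so rows that do not move let the fingers close. It gives the time, the measured TCP pose, the force, the opening and the grip force at its end, in the units of the state.
- robot.get_obs(): the state, without advancing time (a new reading comes with each control period).
- cams.camera(name): name is "scene" or "top" or "wrist"; returns a dict with "color" (384x512x3 uint8, blue, green, red), "depth" (384x512 float32, m along the optical axis (not along the pixel's ray), 0 where there is no reading), "fov_y" (degrees; the focal length in pixels is half the picture's height over the tangent of half this angle, whatever the lens; pixels are square), "cx", "cy" (the principal point, pixels), "view" (4x4, takes a point from world to camera coordinates). Camera axes: x right, y down, z forward; pixel columns grow to the right and rows downward; lengths in m; the calibration is good to about 2 mm. A picture is of the moment at which its call begins.
- robot.hand_in(): hands the job in; it is judged then, once.
The state is a dict: "time": time; "q": joint angles; "joint_velocities": joint speeds; "joint_torque": joint torques, N m; "position": TCP position; "tool_rot": TCP orientation; "ft_force": force on the tool from outside, world axes, zero at the start; "moment": the same for the moment, N m; "grip_width": finger opening in m; "grip_force": force on a finger pad.
Only numpy, scipy, OpenCV 4.12 (cv2) and the standard library are available. Lean on these libraries where they do the work, as an engineer would, in place of code of your own. Each camera call takes 0.05 s, during which the arm holds its last target. There are 200 camera calls.

## Task

Lay the loose copper tube in the two vee blocks of the wooden clamping fixture, between the clamp's pad and the end stop, and let go of it. Then push the toggle clamp's black handle down until the clamp goes over centre and stays locked by itself, holding the tube firmly against the end stop. Work the clamp only by its handle, do not force it hard once it is against its stop, and leave the other things alone.

Things in the scene. Friction and masses are not known exactly. Their poses are not given: they have to be found in the camera images.
- tube: loose copper-coloured round tube, closed ends, 15 mm diameter, 88 mm long, about 30 g, lying on the table. Its y axis is the tube's axis; the origin lies on the tube's skin at mid length, at the underside at the start (the tube may roll later). It may lie either way round in the fixture.
- tube_mid (a point): centre of the tube: on its axis at mid length, 7.5 mm above the table at the start; y along the tube
- fixture: clamping fixture, fixed to the table: plywood base 280 x 84 mm, top at 12 mm, with a steel push-type toggle clamp, two aluminium vee blocks and an end stop (30 mm wide, 67 high). Origin at table height; x runs level from the clamp through the vee blocks to the end stop (base from x -110 to +170 mm, y +-42 mm); z up. The handle points to the -x side.
- home (a point): where the tube's centre lies, tube along x, when its end is against the end stop: fixture x 100, z 56 mm, same axes. Tube may first be laid up to 15 mm short (towards -x); 6 mm is good. Vee blocks (12 mm long, 45 degree faces, mouth 28 mm wide, top at 57 mm) stand 29 mm before and behind it; the 46 mm gap between is free down to 12 mm height for the fingers.
- pivot (a point): the handle's pivot axis, along fixture y, at fixture x -80, z 56 mm. Same axes as the fixture. How low the handle's stop lies depends on the clamp's hidden setting: locked, the handle is anywhere from 2 degrees below to 21 degrees above level, so the lock must be found by feel.
- handle: clamp handle: steel bar with black rubber grip (64 mm long, 22 wide, 18 thick, 78 to 142 mm from the pivot). Origin at the pivot; its -x axis points outward along the handle, z to its upper face. Open, it leans up and away from the vee blocks, about 41 to 67 degrees above level, held by friction (about 1 N). Pushed down about the pivot it moves easily until the pad squeezes the tube on the end stop.
- grip (a point): middle of the grip, 110 mm from the pivot on the handle's centre line (upper face 9 mm above it). Over the last 0.5 rad the push needed rises to some 5 to 9 N, then falls to nothing at dead centre; from there the handle goes by itself the last 0.06 rad (7 mm) onto its stop and stays. Left before that, it springs back. Over 30 N on the handle is not allowed; the stop gives a few mm.
- clamp_pad: round black rubber pad, 16 mm diameter, 10 mm long, on the spring-loaded plunger that the handle drives along fixture x, on the tube's axis; origin at the centre of its pressing face. Open, its face is 11 to 16 mm from the end of a tube that is home. Locked, it presses the tube's end towards the end stop with some 40 N.
- dish: round magnetic dish with small screws, 112 mm diameter, 22 mm high; bystander
- red_block: small red block with two holes (driver magnetizer), 21 x 34 x 18 mm; bystander
- tweezers: steel tweezers, 108 mm long; bystander

How it is judged:
On the way, in this order (a step that is already met when the one before it is completed fails the run):
1. the tube lies in both vee blocks between pad and end stop, let go, with the clamp still open (y of tube_mid in the frame of home between -0.003 and 0.003 m and z of tube_mid in the frame of home between -0.003 and 0.003 m and angle between the y axis of tube and the x axis of fixture, either way round below 0.06 rad and x of tube_mid in the frame of home between -0.015 and 0.003 m and contact force between the fingers and tube below 0.1 N and contact force between clamp_pad and tube below 1 N), for 0.2 s.
2. the clamp pad presses on the tube's end (contact force between clamp_pad and tube above 12 N), for 0.2 s.
At the end, for the whole second after the job is handed in: the tube lies in both vee blocks, home against the end stop (centre within 3 mm of the home point along, across and in height, parallel within 0.06 rad), the clamp stays locked by itself with its pad pressing on the tube with more than 12 N, and all is at rest (y of tube_mid in the frame of home between -0.003 and 0.003 m and z of tube_mid in the frame of home between -0.003 and 0.003 m and angle between the y axis of tube and the x axis of fixture, either way round below 0.06 rad and x of tube_mid in the frame of home between -0.015 and 0.003 m and x of tube_mid in the frame of home above -0.003 m and contact force between clamp_pad and tube above 12 N and linear speed of tube below 0.01 m/s and angular speed of handle below 0.1 rad/s); the robot touches nothing.
It fails at once if handle pushed with more than 30 N (contact force between any of the fingers, the arm and handle above 30 N).
It fails at once if clamp pad pushed by the robot (contact force between any of the fingers, the arm and clamp_pad above 3 N).
It fails at once if a bystander moved (distance of any of dish, red_block, tweezers from where it was at the start of the episode above 0.03 m).
It also fails if it takes over 59 s, if anything falls off the work surface, if the arm or the gripper's body presses on something with over 40 N, if the wrist force passes 120 N, or if a joint passes its speed limit or range.

## Working session

There is one attempt and no reset: what is moved stays moved. The work goes in short steps, Python scripts to look and compute and a shell command to move; the robot and the scene stay as the last step left them, time stands still between calls to the robot, and variables do not carry over. Pictures are saved under pics/ and viewed, at most 13 in all, crops included, and the job is handed in when it is done.

```bash
mkdir -p pics; ls; cat > h.py <<'E'
import numpy as np, cv2
from rig import robot, cams
def grab(n):
    c=cams.camera(n); c['f']=c['color'].shape[0]/2/np.tan(np.radians(c['fov_y'])/2); return c
def cloud(c):
    d=c['depth']; v,u=np.mgrid[:d.shape[0],:d.shape[1]]
    P=np.stack([(u-c['cx'])/c['f']*d,(v-c['cy'])/c['f']*d,d,np.ones_like(d)],-1)
    W=(P@np.linalg.inv(c['view']).T)[...,:3]; W[d==0]=np.nan; return W
def ray(c,u,v,z):
    I=np.linalg.inv(c['view']); o=I[:3,3]; r=I[:3,:3]@[(u-c['cx'])/c['f'],(v-c['cy'])/c['f'],1]
    return o+r*(z-o[2])/r[2]
def proj(c,p):
    q=c['view']@np.append(p,1); return c['cx']+c['f']*q[0]/q[2], c['cy']+c['f']*q[1]/q[2]
E
python3 - <<'E'
from h import *
ims=[]
for n in("scene","top"):
    c=grab(n); np.savez(f'pics/{n}0.npz',**c); cv2.imwrite(f'pics/{n}0.png',c['color'])
    print(n,c['f'],c['cx'],c['cy'],np.linalg.inv(c['view']).round(3).tolist(),(c['depth']>0).mean())
o=robot.get_obs(); print(o)
E
```

```text
pics
scene 393.0826727617364 253.53236238811354 189.20234176655043 [[0.596, -0.458, 0.659, -0.133], [-0.803, -0.343, 0.488, -0.41], [0.003, -0.82, -0.572, 0.713], [0.0, 0.0, 0.0, 1.0]] 0.995849609375
top 358.53845625116344 260.45176806448444 188.8238296617948 [[-0.005, -0.993, 0.114, 0.431], [-1.0, 0.004, -0.011, 0.085], [0.011, -0.114, -0.993, 1.204], [0.0, 0.0, 0.0, 1.0]] 0.9957733154296875
{'time': 0.1, 'q': array([ 9.26503418e-01,  5.28388026e-01,  1.43375658e+00,  1.34802459e-05,
        1.18140579e+00, -1.78483539e-01]), 'joint_velocities': array([ 7.43016480e-04, -1.47475837e-03, -3.63481656e-03, -1.26523076e-03,
        6.13212672e-04, -6.07539302e-05]), 'joint_torque': array([ 3.09988154e-04, -4.40987313e+01, -1.77150643e+01,  6.35073963e-02,
        5.34385024e-02, -4.31701233e-05]), 'position': array([0.2802998 , 0.55792815, 0.23866594]), 'tool_rot': array([ 2.30807137e-01,  9.72999027e-01, -8.94708203e-04, -3.97146119e-04]), 'ft_force': array([0.4801096 , 0.3573541 , 0.62737373]), 'moment': array([ 0.02647811, -0.02585146, -0.01707103]), 'grip_force': 0.0, 'grip_width': 0.08711626895305184}
```

View pics/top0.png

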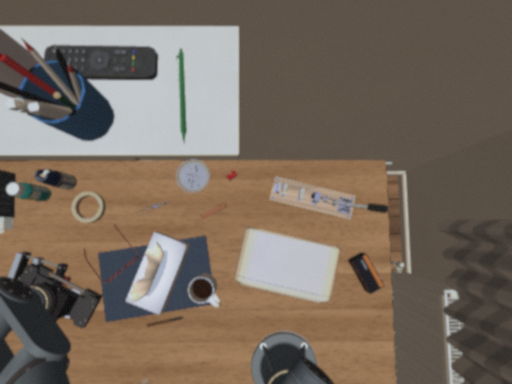

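View pics/scene0.png

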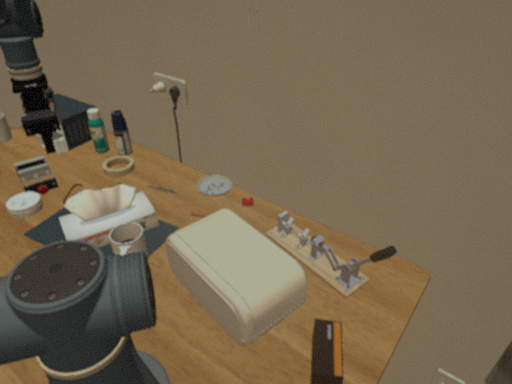

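The top view shows the copper tube at about (213,211) and the fixture at (272..355, 180..215). The handle is at (376,208), pointing right (-y), and a tall cream box stands in front of the fixture.

```bash
python3 - <<'E'
from h import *
for n in("top","scene"):
    c=dict(np.load(f'pics/{n}0.npz')); W=cloud(c); hsv=cv2.cvtColor(c['color'],cv2.COLOR_BGR2HSV)
    if n=="top":
        cr=c['color'][150:310,180:400]; cv2.imwrite('pics/crop1.png',cv2.resize(cr,None,fx=3.6,fy=3.6,interpolation=cv2.INTER_CUBIC))
    else:
        cr=c['color'][170:300,170:410]; cv2.imwrite('pics/crop2.png',cv2.resize(cr,None,fx=3.3,fy=3.3,interpolation=cv2.INTER_CUBIC))
    x0,x1,y0,y1=(235,345,225,310) if n=="top" else (170,310,205,345)
    b=W[y0:y1,x0:x1]; b=b[b[...,2]>0.06]; print(n,'box',b.min(0),b.max(0))
    if n=="top":
        print('tube px hsv',hsv[205:218,200:228].reshape(-1,3)[::15].tolist()[:12]); 
        for (u,v) in [(213,211),(205,217),(222,205),(193,176),(232,175),(153,206),(376,208),(290,190),(330,195)]: print(u,v,W[v,u].round(3),hsv[v,u])
E
```

```text
top box [ 0.21779402 -0.16900667  0.07438202] [0.44403247 0.15113428 0.14417469]
tube px hsv [[14, 117, 146], [14, 118, 140], [15, 117, 144], [12, 124, 140], [14, 113, 142], [9, 122, 146], [14, 114, 145], [11, 125, 141], [14, 114, 148], [13, 116, 139], [12, 126, 148], [15, 115, 146]]
213 211 [0.495 0.23  0.012] [ 10 124 146]
205 217 [ 0.476  0.258 -0.002] [ 12 127 142]
222 205 [0.514 0.199 0.018] [ 10 122 144]
193 176 [0.613 0.298 0.01 ] [113  32 159]
232 175 [0.614 0.167 0.019] [179 181 158]
153 206 [ 0.513  0.433 -0.004] [140  18 126]
376 208 [ 0.494 -0.267  0.152] [ 0  7 38]
290 190 [ 0.564 -0.027  0.014] [ 14  58 177]
330 195 [ 0.547 -0.161  0.013] [ 15  57 169]
scene box [ 0.21447937 -0.17334773  0.06002288] [0.58346885 0.13841698 0.13974294]
```

View pics/crop1.png

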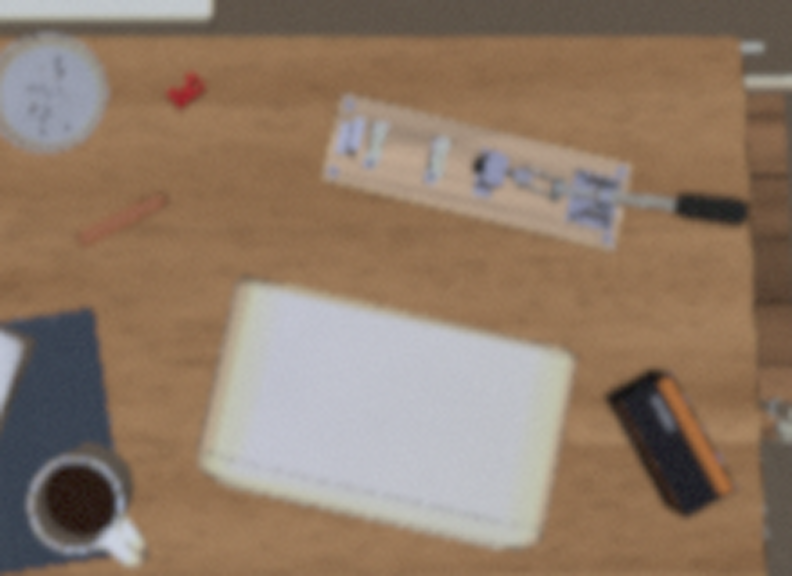

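View pics/crop2.png

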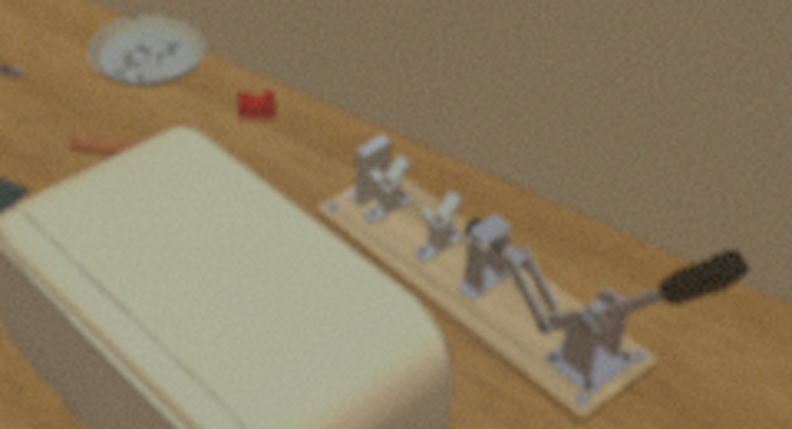

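The crops show the tube from (80,240) to (167,198) in crop1. The base corners are near (347,97), (323,177), (612,248) and (632,165). The vee blocks are at about (376,143) and (437,158), the end stop at (350,138), and the handle is open.

```bash
python3 - <<'E'
from h import *
c=dict(np.load('pics/top0.npz'))
P=lambda u,v,z: ray(c,180+u/3.6,150+v/3.6,z)[:2].round(4)
k=[P(*p,.012) for p in [(347,97),(323,177),(612,248),(632,165)]]; print('base',k)
m=(k[0]+k[1])/2-(k[2]+k[3])/2; print('len',np.linalg.norm(m),'ang',np.degrees(np.arctan2(m[1],m[0])))
print('tube',P(80,238,.0075),P(167,200,.0075))
print('box',[P(*p,.14) for p in [(237,283),(575,355),(203,465)]])
print('dish',P(50,92,.015),'red',P(187,92,.015))
E
python3 -m pendant '[{"linear":[-3.39,-1.96,0],"twist":0,"jaw":1},{"linear":[-3.39,-1.96,0],"twist":0,"jaw":1},{"linear":[-3.39,-1.96,0],"twist":0,"jaw":1},{"linear":[-3.39,-1.96,0],"twist":0,"jaw":1},{"linear":[-3.39,-1.96,0],"twist":0,"jaw":1},{"linear":[-3.39,-1.96,0],"twist":0,"jaw":1},{"linear":[-3.39,-1.96,0],"twist":0,"jaw":1},{"linear":[-3.39,-1.96,0],"twist":0,"jaw":1},{"linear":[-3.39,-1.96,0],"twist":0,"jaw":1},{"linear":[-3.39,-1.96,0],"twist":0,"jaw":1}]'
python3 -m pendant '[{"linear":[0,0,0],"twist":7.1,"jaw":1},{"linear":[0,0,0],"twist":7.1,"jaw":1},{"linear":[0,0,0],"twist":7.1,"jaw":1},{"linear":[0,0,0],"twist":7.1,"jaw":1},{"linear":[0,0,0],"twist":7.1,"jaw":1},{"linear":[0,0,0],"twist":0,"jaw":1},{"linear":[0,0,0],"twist":0,"jaw":1}]'
python3 - <<'E'
from h import *
c=grab('wrist'); np.savez('pics/w1.npz',**c); cv2.imwrite('pics/w1.png',c['color']); print(robot.get_obs()['q'].round(3), np.linalg.inv(c['view']).round(3).tolist())
E
```

```text
base [array([0.6083, 0.0181]), array([0.5334, 0.0411]), array([ 0.4666, -0.2253]), array([ 0.5435, -0.2466])]
len 0.27358077874733816 ang 76.08312256669873
tube [0.4782 0.2659] [0.513  0.1858]
box [array([0.4357, 0.117 ]), array([ 0.3759, -0.1588]), array([0.29  , 0.1444])]
dish [0.6135 0.2944] red [0.613  0.1672]
time: 0.93
position: [0.4959, 0.2292, 0.2393]
tool_rot: [0.231, 0.973, -0.0, -0.0]
ft_force: [0.7, 0.3, -0.3]
grip_width: 0.0869
grip_force: 0.0
time: 1.52
position: [0.4953, 0.2309, 0.2392]
tool_rot: [0.515, 0.857, -0.0, -0.0]
ft_force: [0.4, 0.5, 0.8]
grip_width: 0.0868
grip_force: 0.0
[ 0.232  0.423  1.63  -0.     1.089 -0.257] [[0.883, 0.452, 0.123, 0.461], [0.469, -0.852, -0.232, 0.295], [-0.0, 0.262, -0.965, 0.385], [0.0, 0.0, 0.0, 1.0]]
```

View pics/w1.png

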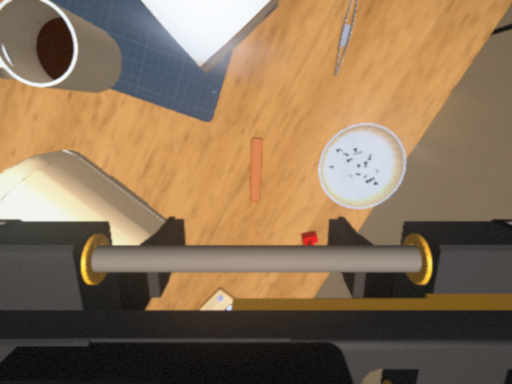

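The wrist view shows the tube nearly upright in the picture, from (256,138) to (256,201). The dish, the red block and the tweezers are clear of it.

```bash
cat >> h.py <<'E'
def tool():
    from scipy.spatial.transform import Rotation as R
    o=robot.get_obs(); return o['position'],R.from_quat(o['tool_rot']).as_matrix(),o
def tubepts(c,z,box=None):
    h=cv2.cvtColor(c['color'],cv2.COLOR_BGR2HSV).astype(int)
    m=((h[...,0]<12)&(h[...,1]>125)&(h[...,2]>120)).astype(np.uint8)
    if box: k=np.zeros_like(m); k[box[1]:box[3],box[0]:box[2]]=1; m*=k
    m=cv2.morphologyEx(m,cv2.MORPH_OPEN,np.ones((3,3)))
    n,l,s,ce=cv2.connectedComponentsWithStats(m); i=1+np.argmax(s[1:,4]); print('comp',s[i],ce[i])
    vs,us=np.nonzero(l==i); p=np.array([ray(c,u,v,z)[:2] for u,v in zip(us,vs)])
    (cx,cy),wh,a=cv2.minAreaRect(p.astype(np.float32)); b=cv2.boxPoints(((cx,cy),wh,a))
    e=[b[1]-b[0],b[2]-b[1]]; d=max(e,key=np.linalg.norm); return np.array([cx,cy]),d/np.linalg.norm(d),wh
E
python3 - <<'E'
from h import *
c=dict(np.load('pics/w1.npz')); h=cv2.cvtColor(c['color'],cv2.COLOR_BGR2HSV)
print(h[170,256],h[170,235],h[170,280])
C,d,wh=tubepts(c,.009,(225,115,290,215)); p,R,o=tool()
print(C,d,wh,'tool shift cm',R.T@(np.append(C,p[2])-p)*100,'dir in tool',R.T@np.append(d,0))
E
```

```text
[ 10 149 219] [ 16 144 219] [ 16 149 210]
comp [253 139   7  61 284] [255.54929577 167.64788732]
[0.49575725 0.22852436] [ 0.4388789  -0.89854616] (0.006684404332190752, 0.08111196756362915) tool shift cm [-2.40002349e-01 -7.59469157e-02  1.90232540e-05] dir in tool [-9.99419424e-01 -3.40688750e-02 -1.02437170e-04]
```

```bash

python3 -m pendant '[{"linear":[-0.24,-0.08,2],"twist":2,"jaw":1},{"linear":[0,0,3.9],"twist":0,"jaw":0.6},{"linear":[0,0,3.9],"twist":0,"jaw":0.6},{"linear":[0,0,3.9],"twist":0,"jaw":0.6},{"linear":[0,0,3.9],"twist":0,"jaw":0.6},{"linear":[0,0,2],"twist":0,"jaw":0.6},{"linear":[0,0,0],"twist":0,"jaw":0.6},{"linear":[0,0,0],"twist":0,"jaw":0.6}]' 15
python3 - <<'E'
from h import *
c=grab('wrist'); cv2.imwrite('pics/w2.png',c['color']); np.savez('pics/w2.npz',**c)
C,d,wh=tubepts(c,.009); p,R,o=tool()
print(C,d,wh,'tool shift cm',R.T@(np.append(C,p[2])-p)*100,'dir in tool',R.T@np.append(d,0),p)
E
```

```text
time: 2.23
position: [0.4953, 0.2285, 0.0426]
tool_rot: [0.531, 0.848, -0.001, -0.001]
ft_force: [-0.6, -0.0, -0.4]
grip_width: 0.0542
grip_force: 0.0
comp [252 163  10  83 667] [256.56971514 205.11694153]
[0.48966879 0.24024388] [ 0.44012222 -0.8979379 ] (0.006016208790242672, 0.05635218694806099) tool shift cm [ 1.33218572e+00 -1.16087711e-01 -3.04545815e-04] dir in tool [-9.99992066e-01  3.98356618e-03  1.63515653e-04] [0.49652876 0.22876519 0.04404028]
```

View pics/w2.png

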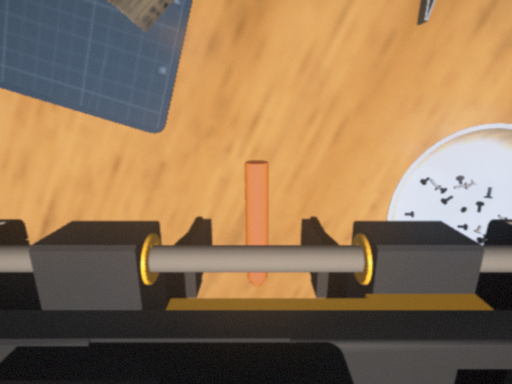

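The tube is centred between the fingers. Its far end is at (257,161) and its near end at about (257,285), below the bar.

```bash

python3 - <<'E'
from h import *
c=dict(np.load('pics/w2.npz')); p,R,o=tool(); h=cv2.cvtColor(c['color'],cv2.COLOR_BGR2HSV)
print(h[150:172:2,257].tolist(), h[274:292:2,257].tolist())
for v,z in((161,.013),(285,.008)): print(R.T@(np.append(ray(c,257,v,z)[:2],p[2])-p)*100)
E
python3 -m pendant '[{"linear":[0,0,1.25],"twist":0,"jaw":0.6},{"linear":[0,0,1.2],"twist":0,"jaw":0.6},{"linear":[0,0,0],"twist":0,"jaw":0.6},{"linear":[0,0,0],"twist":0,"jaw":0.1},{"linear":[0,0,0],"twist":0,"jaw":0.1},{"linear":[0,0,0],"twist":0,"jaw":0.1},{"linear":[0,0,0],"twist":0,"jaw":0.1},{"linear":[0,0,0],"twist":0,"jaw":0.1},{"linear":[0,0,0],"twist":0,"jaw":0.1},{"linear":[0,0,0],"twist":0,"jaw":0.1}]' 15
```

```text
[[15, 150, 217], [16, 143, 219], [16, 147, 220], [16, 141, 222], [15, 142, 223], [14, 157, 180], [12, 177, 143], [11, 156, 214], [11, 149, 228], [10, 142, 230], [11, 147, 228]] [[11, 144, 226], [11, 146, 224], [11, 142, 226], [11, 145, 225], [12, 158, 224], [13, 163, 225], [14, 156, 220], [15, 149, 215], [15, 155, 211]]
[ 4.34410906e+00 -7.84953922e-02 -7.58230544e-04]
[-4.64631501e+00 -7.47459569e-02  6.86758275e-04]
time: 3.12
position: [0.496, 0.2285, 0.0192]
tool_rot: [0.531, 0.847, 0.0, 0.0]
ft_force: [0.5, -0.3, 0.8]
grip_width: 0.0142
grip_force: 15.1
```

```bash

python3 -m pendant '[{"linear":[0,0,-2],"twist":0,"jaw":0.1},{"linear":[0,0,-4],"twist":0,"jaw":0.1},{"linear":[0,0,-4],"twist":0,"jaw":0.1},{"linear":[0,0,-4],"twist":0,"jaw":0.1},{"linear":[0,0,-4],"twist":0,"jaw":0.1},{"linear":[0,0,0],"twist":6.6,"jaw":0.1},{"linear":[0,0,0],"twist":6.6,"jaw":0.1},{"linear":[0,0,0],"twist":6.6,"jaw":0.1},{"linear":[0,0,0],"twist":6.7,"jaw":0.1},{"linear":[0,0,0],"twist":6.7,"jaw":0.1},{"linear":[0,0,0],"twist":6.6,"jaw":0.1}]'
python3 -m pendant '[{"linear":[-2,0.74,0],"twist":0,"jaw":0.1},{"linear":[-3.61,1.34,0],"twist":0,"jaw":0.1},{"linear":[-3.61,1.34,0],"twist":0,"jaw":0.1},{"linear":[-3.61,1.34,0],"twist":0,"jaw":0.1},{"linear":[-3.61,1.34,0],"twist":0,"jaw":0.1},{"linear":[-3.61,1.34,0],"twist":0,"jaw":0.1},{"linear":[-3.61,1.34,0],"twist":0,"jaw":0.1},{"linear":[-3.61,1.34,0],"twist":0,"jaw":0.1},{"linear":[-3.61,1.34,0],"twist":0,"jaw":0.1},{"linear":[-1.61,0.6,0],"twist":0,"jaw":0.1},{"linear":[0,0,0],"twist":0,"jaw":0.1},{"linear":[0,0,0],"twist":0,"jaw":0.1}]'
python3 - <<'E'
from h import *
c=grab('wrist'); cv2.imwrite('pics/w3.png',cv2.resize(c['color'],(800,600),interpolation=cv2.INTER_CUBIC)); np.savez('pics/w3.npz',**c)
p,R,o=tool(); print(p,R.round(4).tolist(),o['q'].round(3),o['grip_force'])
E
```

```text
time: 4.03
position: [0.4955, 0.2284, 0.199]
tool_rot: [0.79, 0.613, -0.0, -0.0]
ft_force: [-0.0, 0.4, -0.2]
grip_width: 0.0144
grip_force: 15.0
time: 5.03
position: [0.534, -0.1166, 0.1987]
tool_rot: [0.789, 0.615, -0.0, -0.001]
ft_force: [-0.3, -0.3, 0.1]
grip_width: 0.0144
grip_force: 15.0
[ 0.53367037 -0.11538888  0.19866106] [[0.2425, 0.9701, -0.0015], [0.9701, -0.2425, 0.0013], [0.0009, -0.0017, -1.0]] [-4.180e-01  4.760e-01  1.673e+00  1.000e-03  9.940e-01 -1.730e-01] 14.998035728931427
```

View pics/w3.png

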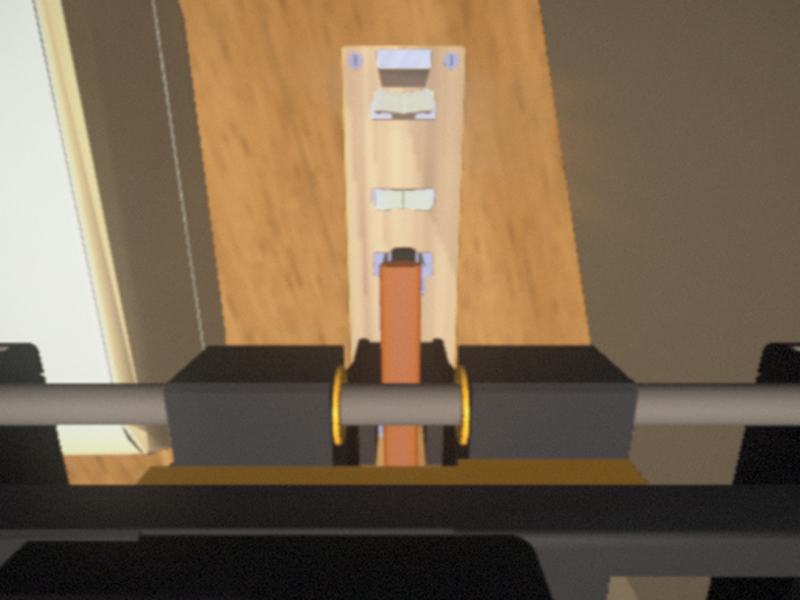

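The close view shows, in the 800x600 picture, the base end at v≈47 with corners at u≈342 and 465. The end stop's front top edge is near v≈68. The vee blocks are centred at about (404,104) and (403,198), and the held tube's far end is at (401,262).

```bash

python3 - <<'E'
from h import *
c=dict(np.load('pics/w3.npz')); p,R,o=tool(); R=np.array([[.2425,.9701,0],[.9701,-.2425,0],[0,0,-1]])
T=lambda u,v,z:(R.T@(ray(c,u/1.5625,v/1.5625,z)-p)*100)[:2].round(2)
for n,u,v,z in [('baseL end',342,47,.012),('baseR end',465,47,.012),('base L low',347,300,.012),('base R low',458,300,.012),
 ('stop L',377,68,.067),('stop R',430,68,.067),('stop back L',378,50,.067),('v1 near L',373,112,.057),('v1 near R',435,112,.057),('v1 notch',404,113,.043),('v1 far',404,92,.045),('v2 L near',373,209,.057),('v2 R near',434,209,.057),('v2 far L',374,189,.057),('v2 far R',433,189,.057),('v2 notch near',403,208,.045),
 ('tube L',381,310,.187),('tube R',419,310,.187),('tube end',401,264,.19),('pad',404,249,.064)]: print(n,T(u,v,z))
h=cv2.cvtColor(c['color'],cv2.COLOR_BGR2HSV)
g=c['color'].astype(int)
for v in (67,127):print(v,[tuple(x) for x in g[v,232:286:2].tolist()])
print([tuple(x) for x in g[26:80,270].tolist()])
E
```

```text
baseL end [15.29 -3.84]
baseR end [15.27  4.34]
base L low [-2.18 -4.1 ]
base R low [-2.2   4.41]
stop L [12.87 -1.28]
stop R [12.86  1.7 ]
stop back L [13.78 -1.21]
v1 near L [10.69 -1.6 ]
v1 near R [10.68  2.09]
v1 notch [10.81  0.26]
v1 far [11.98  0.25]
v2 L near [ 5.01 -1.7 ]
v2 R near [5.   2.13]
v2 far L [ 6.23 -1.62]
v2 far R [6.23 2.04]
v2 notch near [4.98 0.19]
tube L [ 2.34 -0.69]
tube R [2.33 0.69]
tube end [4.1  0.04]
pad [2.59 0.24]
67 [(158, 195, 225), (162, 201, 229), (172, 200, 226), (222, 215, 219), (210, 220, 221), (208, 215, 218), (201, 215, 218), (197, 215, 217), (194, 214, 216), (193, 214, 215), (195, 216, 217), (195, 215, 217), (194, 214, 216), (208, 218, 220), (195, 215, 216), (196, 213, 214), (195, 213, 215), (198, 215, 217), (197, 215, 215), (196, 214, 216), (206, 213, 214), (200, 212, 214), (200, 212, 217), (194, 194, 205), (146, 177, 207), (151, 181, 212), (148, 180, 211)]
127 [(150, 183, 215), (160, 197, 226), (165, 204, 231), (192, 193, 206), (207, 204, 201), (219, 224, 220), (229, 225, 221), (212, 225, 221), (211, 225, 221), (210, 225, 221), (210, 226, 
[... 490 characters left out ...]
 212), (239, 218, 212), (240, 220, 215), (238, 218, 213), (233, 215, 211), (197, 198, 204), (130, 140, 152), (97, 109, 124), (93, 106, 123), (95, 108, 126), (100, 113, 129), (100, 113, 132), (102, 117, 135), (101, 116, 135), (105, 118, 138), (108, 119, 140), (107, 124, 142), (123, 143, 166), (145, 172, 199), (163, 186, 208), (187, 205, 212), (195, 212, 213), (197, 213, 214), (199, 217, 218), (199, 215, 217), (199, 216, 215), (196, 214, 215), (196, 214, 215), (198, 215, 216), (196, 214, 216), (197, 216, 215), (195, 211, 216), (175, 192, 203), (153, 161, 175), (194, 181, 189), (224, 205, 209), (225, 206, 210), (209, 198, 201), (158, 165, 184), (150, 175, 205), (150, 182, 212), (151, 185, 216)]
```

```bash

python3 -m pendant '[{"linear":[2.7,0.07,0],"twist":0.35,"jaw":0.1},{"linear":[2.7,0.07,0],"twist":0,"jaw":0.1},{"linear":[2.7,0.07,1],"twist":0,"jaw":0.1},{"linear":[0,0,3],"twist":0,"jaw":0.1},{"linear":[0,0,3],"twist":0,"jaw":0.1},{"linear":[0,0,2],"twist":0,"jaw":0.1},{"linear":[0,0,0],"twist":0,"jaw":0.1},{"linear":[0,0,0],"twist":0,"jaw":0.1}]'
python3 - <<'E'
from h import *
c=grab('wrist'); cv2.imwrite('pics/w4.png',cv2.resize(c['color'],(800,600),interpolation=cv2.INTER_CUBIC)); np.savez('pics/w4.npz',**c)
p,R,o=tool(); print(p,R.round(4).tolist(),o['ft_force'])
E
```

```text
time: 5.75
position: [0.5551, -0.036, 0.1083]
tool_rot: [0.789, 0.614, -0.001, -0.001]
ft_force: [0.3, 0.2, 0.5]
grip_width: 0.0144
grip_force: 15.0
[ 0.55630763 -0.03668772  0.10949146] [[0.246, 0.9693, -0.0002], [0.9693, -0.246, 0.0002], [0.0001, -0.0002, -1.0]] [0.0758031  0.06281193 1.18694039]
```

View pics/w4.png

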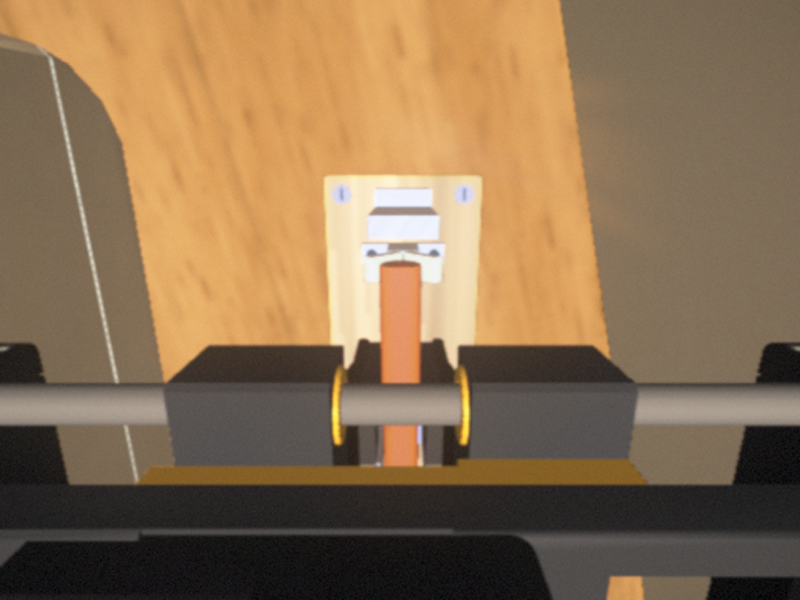

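The tube is now above the vees. The stop's top face spans u 367–440, v 214–238, the first vee spans u 362–443, and the tube's end is at (400,264) with its sides at 381 and 419.

```bash

python3 - <<'E'
from h import *
c=dict(np.load('pics/w4.npz')); p,R,o=tool()
T=lambda u,v,z:(R.T@(ray(c,u/1.5625,v/1.5625,z)-p)*100)[:2].round(2)
z=p[2]
for n,u,v,zz in [('baseL',327,200,.012),('baseR',481,200,.012),('stop L',367,238,.067),('stop R',440,238,.067),('v1 L',363,265,.057),('v1 R',442,265,.057),('v1 nearL',365,281,.057),('tube L',381,310,z-.0117),('tube R',419,310,z-.0117),('tube L',382,272,z-.0117),('tube R',420,272,z-.0117),('tube end',401,264,z-.008)]: print(n,T(u,v,zz))
E
```

```text
baseL [ 5.95 -4.08]
baseR [5.95 4.02]
stop L [ 4.71 -1.59]
stop R [4.71 1.44]
v1 L [ 3.37 -1.87]
v1 R [3.37 1.65]
v1 nearL [ 2.64 -1.79]
tube L [ 2.52 -0.9 ]
tube R [2.52 0.48]
tube L [ 3.93 -0.84]
tube R [3.93 0.5 ]
tube end [ 4.29 -0.17]
```

```bash

python3 -m pendant '[{"linear":[-0.15,0.08,0.9],"twist":0,"jaw":0.1},{"linear":[0,0,1.2],"twist":0,"jaw":0.1},{"linear":[0,0,1],"twist":0,"jaw":0.1},{"linear":[0,0,0.6],"twist":0,"jaw":0.1},{"linear":[0,0,0.2],"twist":0,"jaw":0.1},{"linear":[0,0,0],"twist":0,"jaw":0.1},{"linear":[0,0,0],"twist":0,"jaw":0.1}]'
```

```text
time: 6.38
position: [0.557, -0.0397, 0.0703]
tool_rot: [0.79, 0.613, 0.0, 0.0]
ft_force: [0.6, 0.3, -0.4]
grip_width: 0.0144
grip_force: 15.0
```

No contact yet, so I'll lower another 2 mm and open slowly.

```bash

python3 -m pendant '[{"linear":[0,0,0.1],"twist":0,"jaw":0.1},{"linear":[0,0,0.1],"twist":0,"jaw":0.1},{"linear":[0,0,0],"twist":0,"jaw":0.1},{"linear":[0,0,0],"twist":0,"jaw":0.1}]'
python3 -m pendant '[{"linear":[0,0,0],"twist":0,"jaw":0.2},{"linear":[0,0,0],"twist":0,"jaw":0.3},{"linear":[0,0,0],"twist":0,"jaw":0.45},{"linear":[0,0,0],"twist":0,"jaw":0.5},{"linear":[0,0,0],"twist":0,"jaw":0.5},{"linear":[0,0,0],"twist":0,"jaw":0.5}]'
python3 -m pendant '[{"linear":[0,0,-1],"twist":0,"jaw":0.5},{"linear":[0,0,-3],"twist":0,"jaw":0.5},{"linear":[0,0,-4],"twist":0,"jaw":0.5},{"linear":[-2,0,-4],"twist":0,"jaw":0.5},{"linear":[-3,0,0],"twist":0,"jaw":0.5},{"linear":[-3,0,0],"twist":0,"jaw":0.5},{"linear":[0,0,0],"twist":0,"jaw":0.3},{"linear":[0,0,0],"twist":0,"jaw":0}]'
python3 - <<'E'
from h import *
c=grab('wrist'); cv2.imwrite('pics/w5.png',cv2.resize(c['color'],(800,600),interpolation=cv2.INTER_CUBIC)); np.savez('pics/w5.npz',**c)
p,R,o=tool(); print(p,R.round(4).tolist(),o['ft_force'])
c=grab('scene'); np.savez('pics/s5.npz',**c)
c=grab('top'); np.savez('pics/t5.npz',**c)
E
```

```text
time: 6.72
position: [0.5572, -0.0397, 0.0696]
tool_rot: [0.79, 0.613, 0.0, 0.001]
ft_force: [-1.8, -0.5, 8.0]
grip_width: 0.0141
grip_force: 15.0
time: 7.22
position: [0.5568, -0.0395, 0.0679]
tool_rot: [0.79, 0.613, -0.0, -0.0]
ft_force: [-0.1, 0.8, 0.1]
grip_width: 0.0402
grip_force: 0.0
time: 7.88
position: [0.5371, -0.117, 0.1862]
tool_rot: [0.791, 0.612, 0.0, 0.0]
ft_force: [0.9, 0.8, 0.6]
grip_width: 0.0368
grip_force: 0.0
[ 0.53703681 -0.11590893  0.18577337] [[0.2492, 0.9684, 0.0002], [0.9684, -0.2492, 0.0004], [0.0005, 0.0001, -1.0]] [-0.2472089   0.6531579   0.76017203]
```

View pics/w5.png

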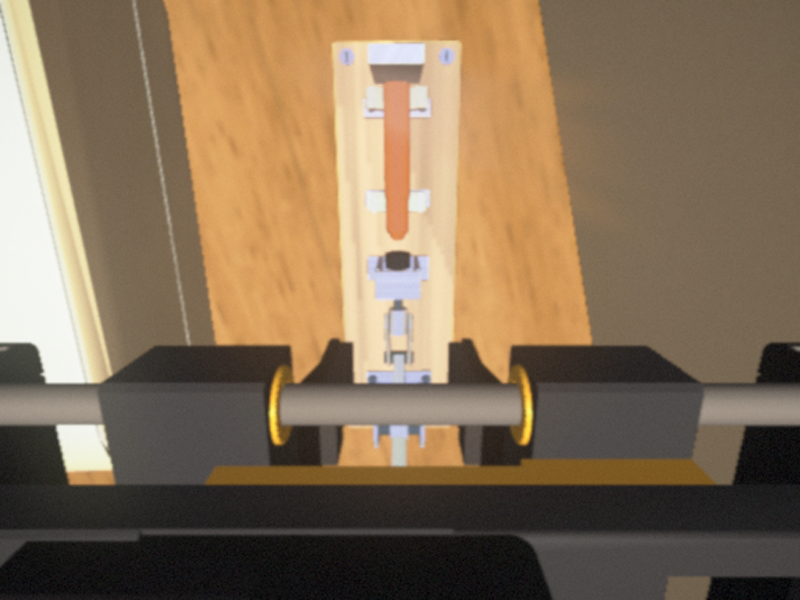

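The tube lies straight in both vees with its end just short of the stop, between v≈82 and 240. The pad face is at v≈252, clear of it. Next I'll measure the handle angle.

```bash

python3 - <<'E'
from h import *
ux=np.array([.248,.969]); uy=np.array([-ux[1],ux[0]])
home=np.array([.558,-.0357]); piv=home-.18*ux; print('piv',piv)
c=dict(np.load('pics/w5.npz')); p,R,o=tool()
h=lambda u,v,z:(ray(c,u/1.5625,v/1.5625,z)[:2]-home)@np.c_[ux,uy]*1e3
print('home frame mm: tube end',h(397,82,.062),'near end',h(398,238,.06),'stop',h(397,66,.067),'vee2 L,R',h(366,201,.057),h(430,201,.057),'tube mid L,R',h(385,160,.056),h(410,160,.056),'pad',h(398,253,.063))
for n in('t5','s5'):
    c=dict(np.load(f'pics/{n}.npz')); W=cloud(c)
    F=np.stack([(W[...,:2]-piv)@ux,(W[...,:2]-piv)@uy,W[...,2]-.056],-1)
    g=c['color'].max(2)
    m=(g<70)&(F[...,0]<-.02)&(F[...,0]>-.15)&(abs(F[...,1])<.03)&(F[...,2]>.03)
    q=F[m]; vs,us=np.nonzero(m); print(n,m.sum(),us.min() if len(us) else 0,us.max() if len(us) else 0)
    if len(q):
        a=np.degrees(np.arctan2(q[:,2],-q[:,0])); r=np.hypot(q[:,0],q[:,2])
        print('ang pct',np.percentile(a,[10,50,90]),'r',np.percentile(r,[5,50,95]),'y',np.percentile(q[:,1],[5,50,95]))
E
```

```text
piv [ 0.51336 -0.21012]
home frame mm: tube end [37.22094996  1.85625485] near end [-48.92335486   1.7218755 ] stop [44.17101246  1.79207742] vee2 L,R [-27.11354791  20.76625596] [-27.25172557 -17.51226513] tube mid L,R [-3.64726142  9.14513455] [-3.69876105 -5.51861142] pad [-57.56453193   1.75304795]
t5 14 384 386
ang pct [53.99370403 55.59030472 56.34045294] r [0.13706085 0.13976292 0.14145038] y [-0.00345457  0.00214277  0.00792535]
s5 187 371 395
ang pct [51.04211208 53.73421433 56.3733794 ] r [0.09138694 0.12364695 0.14300691] y [0.00044713 0.01138717 0.01397516]
```

```bash

python3 -m pendant '[{"linear":[-2,0,0],"twist":0,"jaw":0},{"linear":[-3.5,0,0.3],"twist":0,"jaw":0},{"linear":[-3.5,0,0.3],"twist":0,"jaw":0},{"linear":[-3,0,0.3],"twist":0,"jaw":0},{"linear":[-1.1,0,0],"twist":0,"jaw":0},{"linear":[0,0,0],"twist":0,"jaw":0},{"linear":[0,0,0],"twist":0,"jaw":0},{"linear":[0,0,0],"twist":0,"jaw":0}]'
python3 - <<'E'
from h import *
piv=np.array([.5117,-.2097]); ux=np.array([.248,.969]); p,R,o=tool()
print('TCP fixture mm rel pivot', (p[:2]-piv)@ux*1e3,(p[:2]-piv)@[-ux[1],ux[0]]*1e3,p[2]*1e3-56, o['grip_width'])
t=np.radians(np.arange(60,-5,-5)); x=-110*np.cos(t)+9*np.sin(t)+9.5; z=110*np.sin(t)+9*np.cos(t)+17
for a in zip(np.degrees(t).round(),x.round(1),z.round(1),np.diff(x,prepend=0).round(1),-np.diff(z,prepend=0).round(1)): print(*a)
c=grab('wrist'); cv2.imwrite('pics/w6.png',c['color'])
c=grab('scene'); cv2.imwrite('pics/s6.png',cv2.resize(c['color'][150:310,200:420],(792,576),interpolation=cv2.INTER_CUBIC))
E
```

```text
time: 8.7
position: [0.505, -0.2406, 0.1762]
tool_rot: [0.789, 0.614, 0.0, -0.001]
ft_force: [-0.5, -0.1, 0.3]
grip_width: 0.0003
grip_force: 0.0
TCP fixture mm rel pivot -31.653403699672644 -1.1570507103251686 120.15346283087388 0.00032836114794578116
60.0 -37.7 116.8 -37.7 -116.8
55.0 -46.2 112.3 -8.5 4.5
50.0 -54.3 107.0 -8.1 5.2
45.0 -61.9 101.1 -7.6 5.9
40.0 -69.0 94.6 -7.1 6.5
35.0 -75.4 87.5 -6.5 7.1
30.0 -81.3 79.8 -5.8 7.7
25.0 -86.4 71.6 -5.1 8.1
20.0 -90.8 63.1 -4.4 8.6
15.0 -94.4 54.2 -3.6 8.9
10.0 -97.3 45.0 -2.8 9.2
5.0 -99.3 35.6 -2.0 9.4
0.0 -100.5 26.0 -1.2 9.6
```

View pics/s6.png

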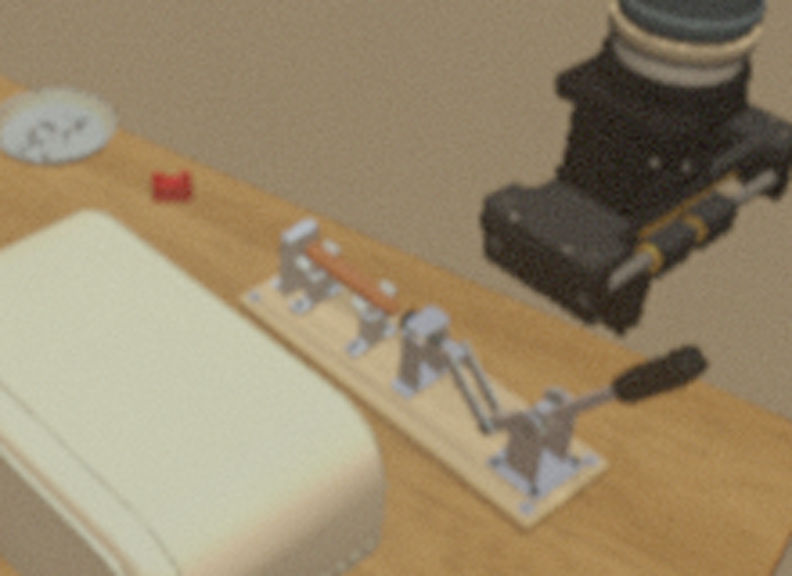

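The scene view shows the tube in the vees, the handle still open, and the closed fingers above and ahead of the grip. I'll start pushing along the arc, watching the force.

```bash

python3 -m pendant '[{"linear":[-0.6,0,0.2],"twist":0,"jaw":0},{"linear":[-0.4,0,0.2],"twist":0,"jaw":0},{"linear":[-0.4,0,0.4],"twist":0,"jaw":0},{"linear":[0,0,0],"twist":0,"jaw":0}]'
python3 -m pendant '[{"linear":[-0.4,0,0.25],"twist":0,"jaw":0},{"linear":[-0.4,0,0.25],"twist":0,"jaw":0},{"linear":[0,0,0],"twist":0,"jaw":0}]'
python3 -m pendant '[{"linear":[-0.38,0,0.3],"twist":0,"jaw":0},{"linear":[-0.38,0,0.3],"twist":0,"jaw":0},{"linear":[0,0,0],"twist":0,"jaw":0}]'
```

```text
time: 9.13
position: [0.501, -0.2567, 0.1675]
tool_rot: [0.79, 0.613, -0.0, -0.0]
ft_force: [-0.2, 1.2, 0.4]
grip_width: 0.0005
grip_force: 0.0
time: 9.38
position: [0.499, -0.2646, 0.1627]
tool_rot: [0.79, 0.613, -0.0, -0.0]
ft_force: [0.2, -0.2, -0.2]
grip_width: 0.0005
grip_force: 0.0
time: 9.63
position: [0.4972, -0.2719, 0.1567]
tool_rot: [0.79, 0.613, -0.0, -0.0]
ft_force: [0.4, 0.5, -0.1]
grip_width: 0.0005
grip_force: 0.0
```

```bash

python3 -m pendant '[{"linear":[-0.35,0,0.33],"twist":0,"jaw":0},{"linear":[-0.35,0,0.33],"twist":0,"jaw":0},{"linear":[0,0,0],"twist":0,"jaw":0}]'
python3 -m pendant '[{"linear":[-0.32,0,0.36],"twist":0,"jaw":0},{"linear":[-0.32,0,0.36],"twist":0,"jaw":0},{"linear":[0,0,0],"twist":0,"jaw":0}]'
python3 - <<'E'
from h import *
p,R,o=tool(); piv=np.array([.5117,-.2097]); ux=np.array([.248,.969]); print((p[:2]-piv)@ux*1e3,p[2]*1e3-56,o['ft_force'])
c=grab('scene'); cv2.imwrite('pics/s7.png',cv2.resize(c['color'][150:310,200:420],(792,576),interpolation=cv2.INTER_CUBIC))
E
```

```text
time: 9.88
position: [0.4955, -0.2787, 0.15]
tool_rot: [0.79, 0.613, -0.0, -0.0]
ft_force: [0.1, 0.8, 1.0]
grip_width: 0.0007
grip_force: 0.0
time: 10.13
position: [0.494, -0.2846, 0.143]
tool_rot: [0.79, 0.613, 0.0, -0.0]
ft_force: [0.3, 1.6, 1.2]
grip_width: 0.0006
grip_force: 1.1
-76.9180225423225 86.9968298302962 [0.27249913 1.62836215 1.15290657]
```

View pics/s7.png

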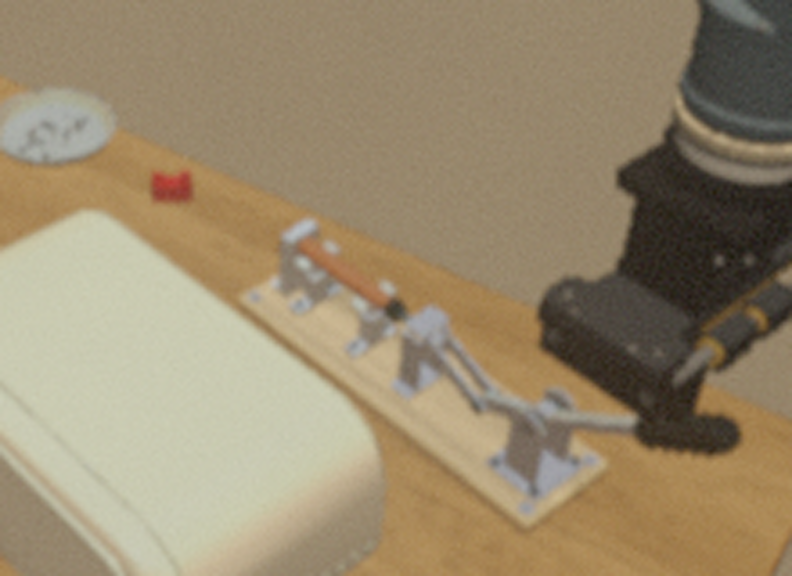

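The handle is down at about 35° and the pad has reached the tube's end. I'll go on in smaller steps.

```bash

python3 -m pendant '[{"linear":[-0.29,0,0.38],"twist":0,"jaw":0},{"linear":[0,0,0],"twist":0,"jaw":0}]' | egrep 'pos|ft'
python3 -m pendant '[{"linear":[-0.29,0,0.38],"twist":0,"jaw":0},{"linear":[0,0,0],"twist":0,"jaw":0}]' | egrep 'pos|ft'
python3 -m pendant '[{"linear":[-0.26,0,0.4],"twist":0,"jaw":0},{"linear":[0,0,0],"twist":0,"jaw":0}]' | egrep 'pos|ft'
```

```text
position: [0.4935, -0.2871, 0.1395]
ft_force: [-0.4, 3.2, 2.9]
position: [0.4927, -0.2898, 0.1357]
ft_force: [0.3, 2.8, 4.2]
position: [0.4921, -0.2924, 0.1317]
ft_force: [0.7, 4.0, 3.9]
```

```bash

python3 -m pendant '[{"linear":[-0.26,0,0.4],"twist":0,"jaw":0},{"linear":[0,0,0],"twist":0,"jaw":0}]' | egrep 'pos|ft'
python3 -m pendant '[{"linear":[-0.22,0,0.43],"twist":0,"jaw":0},{"linear":[0,0,0],"twist":0,"jaw":0}]' | egrep 'pos|ft'
python3 -m pendant '[{"linear":[-0.11,0,0.21],"twist":0,"jaw":0},{"linear":[0,0,0],"twist":0,"jaw":0}]' | egrep 'pos|ft'
```

```text
position: [0.4915, -0.2947, 0.1277]
ft_force: [0.6, 3.8, 3.1]
position: [0.4909, -0.2969, 0.1235]
ft_force: [0.8, 3.5, 3.0]
position: [0.4907, -0.2979, 0.1215]
ft_force: [0.4, 2.8, 3.9]
```

```bash

for i in 1; do python3 -m pendant '[{"linear":[-0.1,0,0.22],"twist":0,"jaw":0},{"linear":[0,0,0],"twist":0,"jaw":0}]' | egrep 'pos|ft'; done
python3 -m pendant '[{"linear":[-0.1,0,0.22],"twist":0,"jaw":0},{"linear":[0,0,0],"twist":0,"jaw":0}]' | egrep 'pos|ft'
python3 -m pendant '[{"linear":[-0.09,0,0.22],"twist":0,"jaw":0},{"linear":[0,0,0],"twist":0,"jaw":0}]' | egrep 'pos|ft'
python3 -m pendant '[{"linear":[-0.09,0,0.22],"twist":0,"jaw":0},{"linear":[0,0,0],"twist":0,"jaw":0}]' | egrep 'pos|ft'
```

```text
position: [0.4904, -0.2989, 0.1192]
ft_force: [1.6, 3.8, 3.6]
position: [0.49, -0.3, 0.1169]
ft_force: [0.4, 4.4, 3.1]
position: [0.4898, -0.3009, 0.1145]
ft_force: [1.6, 3.4, 2.8]
position: [0.4895, -0.3019, 0.1122]
ft_force: [1.1, 3.2, 2.9]
```

```bash

python3 -m pendant '[{"linear":[-0.08,0,0.22],"twist":0,"jaw":0},{"linear":[0,0,0],"twist":0,"jaw":0}]' | egrep 'pos|ft'
python3 -m pendant '[{"linear":[-0.08,0,0.22],"twist":0,"jaw":0},{"linear":[0,0,0],"twist":0,"jaw":0}]' | egrep 'pos|ft'
python3 -m pendant '[{"linear":[-0.07,0,0.22],"twist":0,"jaw":0},{"linear":[0,0,0],"twist":0,"jaw":0}]' | egrep 'pos|ft'
python3 -m pendant '[{"linear":[-0.07,0,0.22],"twist":0,"jaw":0},{"linear":[0,0,0],"twist":0,"jaw":0}]' | egrep 'pos|ft'
```

```text
position: [0.4893, -0.3029, 0.11]
ft_force: [-0.5, 2.5, 1.7]
position: [0.4891, -0.3038, 0.1079]
ft_force: [0.4, 1.9, 0.9]
position: [0.4889, -0.3046, 0.1057]
ft_force: [-0.0, 1.0, -0.1]
position: [0.4888, -0.3053, 0.1035]
ft_force: [0.6, -0.1, 0.7]
```

The force has fallen away, so this is about dead centre. I'll continue gently until I feel the stop.

```bash

python3 -m pendant '[{"linear":[-0.06,0,0.2],"twist":0,"jaw":0},{"linear":[0,0,0],"twist":0,"jaw":0}]' | egrep 'pos|ft'
python3 -m pendant '[{"linear":[-0.05,0,0.2],"twist":0,"jaw":0},{"linear":[0,0,0],"twist":0,"jaw":0}]' | egrep 'pos|ft'
python3 -m pendant '[{"linear":[-0.04,0,0.15],"twist":0,"jaw":0},{"linear":[0,0,0],"twist":0,"jaw":0}]' | egrep 'pos|ft'
```

```text
position: [0.4888, -0.3058, 0.1016]
ft_force: [0.1, 1.1, 1.0]
position: [0.4887, -0.3061, 0.0996]
ft_force: [-0.2, 0.0, -0.4]
position: [0.4886, -0.3063, 0.0982]
ft_force: [-1.7, -0.7, 0.8]
```

```bash

python3 -m pendant '[{"linear":[-0.03,0,0.15],"twist":0,"jaw":0},{"linear":[0,0,0],"twist":0,"jaw":0}]' | egrep 'pos|ft'
python3 -m pendant '[{"linear":[-0.03,0,0.1],"twist":0,"jaw":0},{"linear":[0,0,0],"twist":0,"jaw":0}]' | egrep 'pos|ft'
python3 - <<'E'
from h import *
c=grab('scene'); np.savez('pics/s8.npz',**c); cv2.imwrite('pics/s8.png',cv2.resize(c['color'][150:310,200:420],(792,576),interpolation=cv2.INTER_CUBIC))
E
```

```text
position: [0.4885, -0.3065, 0.0967]
ft_force: [0.7, -0.5, -0.0]
position: [0.4884, -0.3068, 0.0958]
ft_force: [-0.4, 0.6, -0.2]
```

View pics/s8.png

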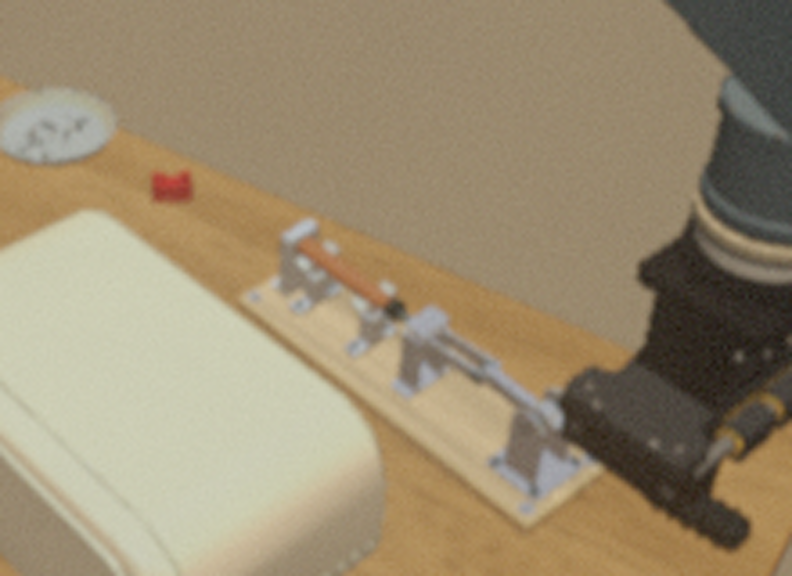

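The links look nearly straight and there is no force on the fingers. I'll feel further for the stop.

```bash

python3 -m pendant '[{"linear":[-0.02,0,0.15],"twist":0,"jaw":0},{"linear":[0,0,0],"twist":0,"jaw":0}]' | egrep 'pos|ft'
python3 -m pendant '[{"linear":[-0.02,0,0.1],"twist":0,"jaw":0},{"linear":[0,0,0],"twist":0,"jaw":0}]' | egrep 'pos|ft'
python3 -m pendant '[{"linear":[-0.02,0,0.1],"twist":0,"jaw":0},{"linear":[0,0,0],"twist":0,"jaw":0}]' | egrep 'pos|ft'
```

```text
position: [0.4887, -0.3071, 0.0949]
ft_force: [0.1, 0.5, 3.2]
position: [0.4889, -0.3072, 0.0947]
ft_force: [-1.1, 1.5, 8.3]
position: [0.4891, -0.3073, 0.0945]
ft_force: [-0.6, 2.9, 13.4]
```

The stop is felt, with the force at 13 N and rising while the handle no longer moves. I'll back off upward and check that it stays locked.

```bash

python3 -m pendant '[{"linear":[0,0,-0.4],"twist":0,"jaw":0},{"linear":[0,0,-1.5],"twist":0,"jaw":0},{"linear":[0,0,-4],"twist":0,"jaw":0},{"linear":[0,0,-4],"twist":0,"jaw":0},{"linear":[0,0,-4],"twist":0,"jaw":0},{"linear":[0,0,0],"twist":0,"jaw":0},{"linear":[0,0,0],"twist":0,"jaw":0},{"linear":[0,0,0],"twist":0,"jaw":0}]'
python3 - <<'E'
from h import *
c=grab('scene'); cv2.imwrite('pics/s9.png',cv2.resize(c['color'][150:310,200:420],(792,576),interpolation=cv2.INTER_CUBIC))
piv=np.array([.5117,-.2097]); ux=np.array([.248,.969]); uy=np.array([-ux[1],ux[0]])
for n in('top','scene'):
    c=grab(n); W=cloud(c); F=np.stack([(W[...,:2]-piv)@ux,(W[...,:2]-piv)@uy,W[...,2]-.056],-1)
    m=(c['color'].max(2)<75)&(F[...,0]<-.06)&(F[...,0]>-.16)&(abs(F[...,1])<.03)&(F[...,2]>-.02)&(F[...,2]<.06); q=F[m]
    print(n,m.sum(),np.percentile(q,[5,50,95],axis=0).round(3).tolist() if m.any() else '')
E
```

```text
time: 14.57
position: [0.4878, -0.307, 0.2311]
tool_rot: [0.79, 0.613, -0.0, -0.0]
ft_force: [0.2, 0.1, -0.8]
grip_width: 0.0006
grip_force: 0.0
top 105 [[-0.134, -0.007, 0.017], [-0.109, 0.001, 0.022], [-0.08, 0.008, 0.026]]
scene 256 [[-0.138, -0.003, 0.013], [-0.113, 0.007, 0.021], [-0.086, 0.012, 0.025]]
```

View pics/s9.png

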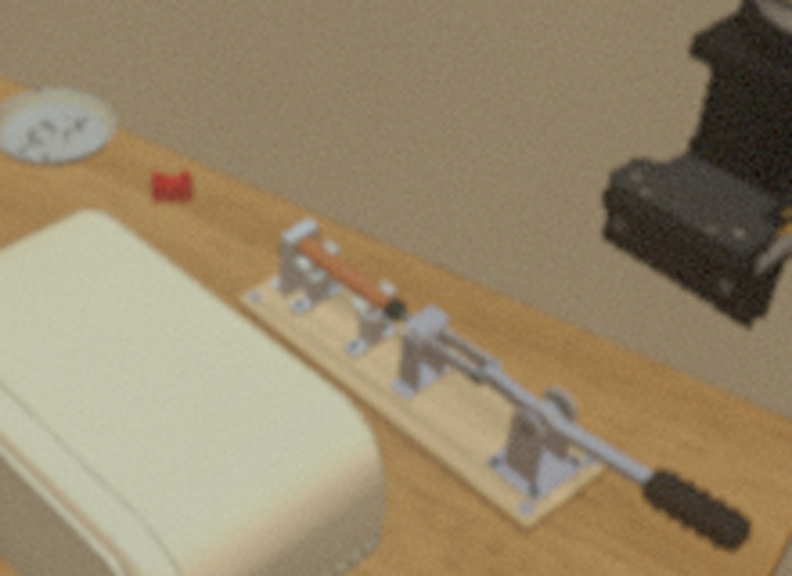

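The handle stays down at about 6° with the pad on the tube and the tube against the stop. The robot is clear, so I'm handing in.

```bash
python3 -c "
from rig import robot
print(robot.hand_in())"
```

```text
the job is handed in; nothing more can be done
None
```

The tube lies in both vee blocks against the end stop, the toggle clamp stayed locked by itself when I let go, and the job is handed in; no verdict came back.

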